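# Shut off the dosing pump and put its fallen bottle back

### The job

The detergent bottle has fallen out of its holder and the dosing pump is running dry. First turn the pump's dial fully anticlockwise to its off stop; then stand the fallen bottle upright on the counter and let go of it; then take hold of it afresh and lower it, cap up, all the way down into the square holder before letting go. Leave the mug, the jar, the brush and the tall round bottle where they are.

Things in the scene. Friction and masses are not known exactly. Their poses are not given: they have to be found in the camera images.
- pump: Dosing pump: fixed white square box, 130 x 130 mm, 100 mm tall, with the dial in the middle of its top. Origin at the centre of its underside, z up; its black front strip is on its -x side. It stands left or right of the bottle (the holder on the other side).
- dial (a joint): Angle of the dial, rad: 0 is off (the anticlockwise end stop, seen from above), growing clockwise to 3.2. It starts at 1.7 to 2.6. The dial stays where it is left; it takes about 0.1 N m to turn. A wrist usually cannot do it in one grasp.
- dial_grip (a point): On the dial's vertical axis at the height to grip. The dial is a black disc, 64 mm across, with an upright bar across it: 61 mm long, 14 mm wide, top 7 mm above this point, disc's top 23 mm below it. At 0 the bar lies along the pump's x axis, the white tick on its top towards -x, at the longest black mark on the pump (off). This frame turns with the dial, x along the bar.
- bottle: White square detergent bottle with a black cap, 170 mm long, 0.3 to 0.65 kg, toppled on the counter, its cap roughly to the robot's left. Origin on its long axis at mid-length (85 mm from either end); its z axis points to the cap. Body 60 x 60 mm with rounded edges, from z = -85 to +40 mm (its sides face its x and y axes); shoulder to +52 mm; round cap 36 mm across from +52 to +85 mm.
- bottle_foot (a point): Centre of the bottle's underside (its z = -85 mm).
- holder: Bottle holder: fixed open-topped square grey pocket on a dark 130 x 130 mm steel plate. Origin at the centre of the plate's underside, z up, walls along its x and y axes. Outside 96 x 96 mm, inside 84 x 84 mm; inner floor 14 mm and rim 94 mm above the counter.
- holder_floor (a point): Centre of the holder's inner floor.
- cup: Bystander: white mug, 72 mm across, 80 mm tall, beyond the bottle. Origin under its centre.
- tall_bottle: Bystander: round white bottle, 64 mm across, 200 mm tall, at the back. Origin under its centre.
- jar: Bystander: round glass jar with a steel lid, 66 mm across, 95 mm tall, on the robot's side of the right-hand unit. Origin under its centre.
- brush: Bystander: wooden-handled flat brush, 200 mm long, lying on the robot's side of the left-hand unit.
Not all that is in view belongs to the job. What is shaped like the bottle but pink or purple is not meant.

How it is judged:
On the way, in this order (a step that is already met when the one before it is completed fails the run):
1. the dial is turned to off (value of joint dial below 0.08 rad), for 0.2 s.
2. the bottle stands upright on the counter, let go (angle between bottle's own z axis and vertical below 0.1 rad and height (world z) of bottle_foot below 0.006 m and contact force between bottle and the fingers below 0.1 N and linear speed of bottle below 0.03 m/s), for 0.2 s.
3. the bottle is down in the holder, still held (horizontal distance between bottle_foot and holder_floor below 0.025 m and z of bottle_foot in the frame of holder below 0.034 m and contact force between bottle and the fingers above 0.5 N), for 0.05 s.
At the end, for the whole second after the job is handed in: The dial is within 0.08 rad of its off stop; the bottle stands at rest, released, in the holder, upright within 0.12 rad, its foot within 6 mm of the inner floor and within 25 mm of its centre (value of joint dial below 0.08 rad and horizontal distance between bottle_foot and holder_floor below 0.025 m and z of bottle_foot in the frame of holder below 0.02 m and angle between bottle's own z axis and vertical below 0.12 rad and linear speed of bottle below 0.02 m/s); the robot touches nothing.
It fails at once if a bystander (mug, tall bottle, jar, brush) is moved more than 40 mm (distance of any of cup, tall_bottle, jar, brush from where it was at the start of the episode above 0.04 m).
It also fails if it takes over 72 s, if anything falls off the work surface, if the arm or the gripper's body presses on something with over 40 N, if the wrist force passes 120 N, or if a joint passes its speed limit or range.

### The arm

A 6-joint arm with a two-finger parallel gripper is mounted at the origin on the work surface. World frame = base frame: x ahead of the robot, y to its left, z up, the work surface at z = 0. Lengths are in m, angles in rad, forces in N, time in s.
With the tool pointing down it reaches from about 0.35 to 0.85 m from the base axis. Payload 8.1 kg.
Tool frame: the origin (TCP) lies on the centre line of the jaws, within the pads' length; the fingertips stand 17 mm ahead of it and the grasp point (between the pads) lies 2 mm behind it; z points along the fingers, y is the direction in which the jaws open and shut (so a half turn about z gives the same grasp; the last joint's range is limited). The gripper opens to 93 mm and grips with 3 to 60 N. Pads are 15 mm wide; open, the fingers measure 128 mm over their backs; the gripper's body (75 mm by 188 mm) begins 65 mm behind the grasp point.
Start: joints at [-0.085, 0.13, 1.488, -0, 1.523, -0.085], TCP at [0.6, 0, 0.236] pointing down, gripper open.
Joint ranges: [-2.96, 2.96], [-0.89, 2.26], [0.02, 2.5], [-1.34, 4.48], [0, 2.73], [-2.66, 2.66]. Speed limits (rad/s): [2.39, 2.39, 2.79, 3.14, 3.14, 3.14].

### API

Orientations are given as [roll, pitch, yaw] about the fixed x, y, z axes, in that order (R = Rz(yaw) Ry(pitch) Rx(roll)).
In Python, from rig import r, capture gives the robot as it stands.
- The arm moves only by the tool apply_moves, never from a script. Its argument "deltas" is text: rows parted by semicolons, each of 7 numbers parted by spaces: the closure, from 0 (fully open) to 1 (shut), then the shift along the tool's x, y, z in m, then the turn, a rotation vector about the tool's x, y, z in degrees. In form: jaw x y z rx ry rz; .... A call has 1 to 8 rows; each row shifts and turns the commanded pose from where the row before left it, along the tool's axes as they then stand; what a row does not reach is not made up. A row lasts 1/10 s, in which the tool goes at most 50 mm and 8.59 degrees, less where a joint would pass 70% of its speed; a pose out of reach is approached as far as the arm can. A call is refused whole if a number of a shift passes 0.05 or a number of a turn 8.59, either way. A call with a gripper value outside its range is refused whole. The fingers move at their own pace and stop on an object; "squeeze" is the grip in N (left out, the last holds). Time passes only in rows, so rows that do not move let the fingers close. It gives the time, the measured TCP pose, the force and the opening at its end, in the units of the state.
- r.sense(): the state, without advancing time (a new reading comes with each control period).
- capture(name): name is "scene" or "side" or "wrist"; returns a dict with "img" (400x640x3 uint8, red, green, blue), "fx", "fy", "cx", "cy" (pixels), "rvec" (rotation vector, rad) and "tvec" (3), from world to camera coordinates, as OpenCV has them. Camera axes: x right, y down, z forward; pixel columns grow to the right and rows downward; lengths in m; the calibration is good to about 2 mm. A picture is of the moment at which its call begins. There is no depth.
- r.sign_off(): hands the job in, once; it reports no verdict.
The state is a dict: "clock": time; "joint_pos": joint angles; "joint_vel": joint speeds; "joint_torque": joint torques, N m; "eef_pos": TCP position; "ee_rot": TCP orientation; "contact_force": force on the tool from outside, world axes, zero at the start; "torque": the same for the moment, N m; "gripper_width": finger opening in m.
Only numpy, scipy, OpenCV 4.12 (cv2) and the standard library are available. Lean on these libraries where they do the work, as an engineer would, in place of code of your own. Each camera call takes 0.05 s, during which the arm holds its last target. There are 200 camera calls.

## Working session

There is one attempt and no reset: what is moved stays moved. The work goes in short steps, Python scripts to look and compute and a tool call to move; the robot and the scene stay as the last step left them, time stands still between calls to the robot, and variables do not carry over. Pictures are saved under pics/ and viewed, about 8 in all and at most 12, crops included, and the job is handed in when it is done.

Besides the shell and the picture viewer there is one more tool, called after "Emit:" in YAML: its name, and indented under it one key for each argument. apply_moves: Moves the arm, as the interface text tells. Its arguments: {"type":"object","properties":{"deltas":{"type":"string"},"squeeze":{"type":"number"}},"required":["deltas"]}

```bash
ls; mkdir -p pics
cat > h.py <<'E'
import numpy as np, cv2
from rig import r, capture
from scipy.spatial.transform import Rotation as R
def snap(n,f,crop=None,s=1):
    c=capture(n); np.savez('pics/'+f+'.npz',**c); im=c['img'][:,:,::-1]
    if crop: x0,y0,x1,y1=crop; im=im[y0:y1,x0:x1]
    im=cv2.resize(im,None,fx=s,fy=s,interpolation=cv2.INTER_CUBIC); cv2.imwrite('pics/'+f+'.png',im); return c
def px2w(c,u,v,z):
    M=cv2.Rodrigues(np.array(c['rvec'],float))[0]; t=np.array(c['tvec'],float).ravel()
    d=M.T@np.array([(u-c['cx'])/c['fx'],(v-c['cy'])/c['fy'],1]); o=-M.T@t
    return o+d*(z-o[2])/d[2]
def w2px(c,P):
    K=np.array([[c['fx'],0,c['cx']],[0,c['fy'],c['cy']],[0,0,1.]])
    return cv2.projectPoints(np.array(P,float).reshape(-1,3),np.array(c['rvec'],float),np.array(c['tvec'],float),K,None)[0][:,0]
E
python3 - <<'E'
from h import *
a=snap('scene','s0');b=snap('side','d0')
cv2.imwrite('pics/both.png',np.vstack([cv2.resize(x['img'][:,:,::-1],(480,300)) for x in (a,b)]))
w=snap('wrist','w0')
for c in(a,b,w):
  M=cv2.Rodrigues(np.array(c['rvec'],float))[0]; print(-M.T@np.array(c['tvec']).ravel(), c['fx'])
print(r.sense())
E
```

```text
pics
[1.19649348 0.18967533 1.10191404] 403.23376214834366
[0.17171949 0.78437591 1.14783304] 367.14861063191415
[0.59998781 0.06531686 0.38447708] 349.34776023022476
{'clock': 0.15, 'joint_pos': array([-8.54200343e-02,  1.31004312e-01,  1.48903709e+00,  2.18641354e-05,
        1.52299555e+00, -8.54080177e-02]), 'joint_vel': array([ 9.68376337e-05, -2.21862705e-03, -2.87561108e-03,  1.50776665e-03,
       -4.68310984e-04, -1.16271360e-03]), 'joint_torque': array([ 8.59073725e-05, -5.60473788e+01, -4.92333663e+01,  7.68201635e-02,
        3.05504061e-02, -1.41810942e-04]), 'eef_pos': array([5.99582469e-01, 5.39751404e-05, 2.34814100e-01]), 'ee_rot': array([-3.14015549e+00, -1.44962240e-04,  1.57078315e+00]), 'contact_force': array([0.40982002, 0.16076982, 0.12119237]), 'torque': array([-0.02758014,  0.01614867,  0.02018343]), 'gripper_width': 0.0927121783176267}
```

View pics/s0.png

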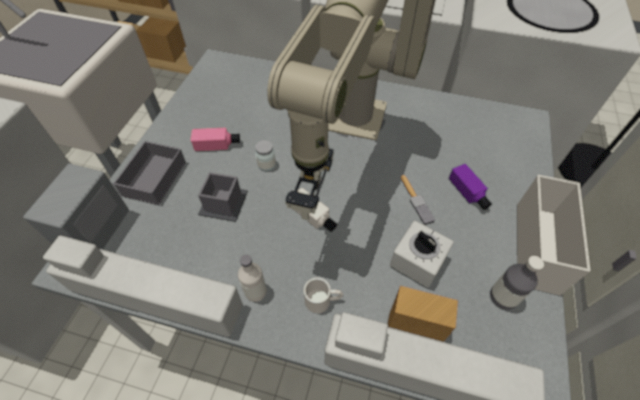

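View pics/d0.png

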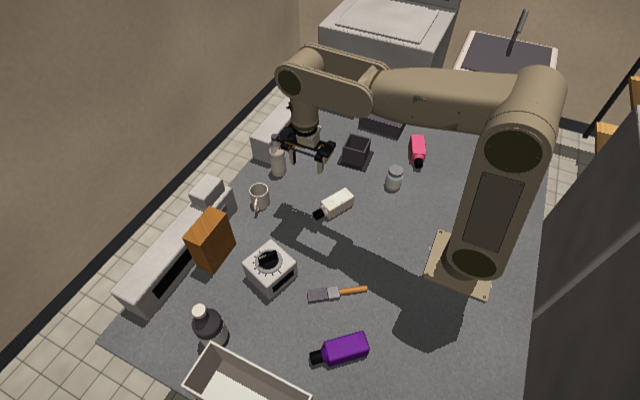

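Scene shows the white square bottle at (318,215) and side (335,204), the pump at (423,250) / (270,268) and the square holder at (221,196) / (356,150). These could be taken for the bottle: pink (212,139), purple (468,183), tall round white (252,282), grey with white cap (515,285). I choose the white toppled one with the black cap. Next is one close crop sheet.

Run:
```python
from h import *
a=np.load('pics/s0.npz')['img'];b=np.load('pics/d0.npz')['img']
T=[(a,385,217),(b,230,232),(b,298,176),(b,316,120)]
t=[cv2.resize(i[y:y+60,x:x+80,::-1],(400,300),interpolation=cv2.INTER_CUBIC) if k>1 else cv2.resize(i[y:y+72,x:x+96,::-1],(400,300),interpolation=cv2.INTER_CUBIC) for k,(i,x,y) in enumerate(T)]
cv2.imwrite('pics/crops.png',np.vstack([np.hstack(t[:2]),np.hstack(t[2:])]))
```

```text
(no output)
```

View pics/crops.png

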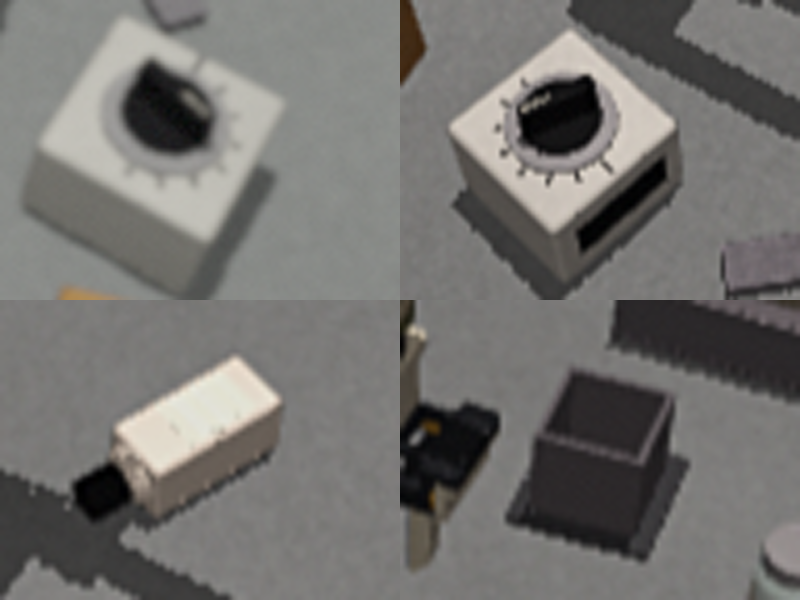

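Run:
```python
from h import *
a=dict(np.load('pics/s0.npz'));b=dict(np.load('pics/d0.npz'))
def f(c,pts,off,s,z,n):
    P=np.array([px2w(c,off[0]+(u+.5)/s-.5,off[1]+(v+.5)/s-.5,z)[:2] for u,v in pts]); print(n,P.round(3).tolist(),'c',P.mean(0).round(4))
    if len(P)==4:
        e=np.diff(np.vstack([P,P[:1]]),axis=0);print('  len',np.hypot(*e.T).round(3),'ang',np.degrees(np.arctan2(e[:,1],e[:,0])).round(1))
s=400/96
f(a,[(122,18),(285,103),(213,240),(40,148)],(385,217),s,.1,'pumpA')
f(b,[(172,28),(280,130),(160,235),(50,128)],(230,232),s,.1,'pumpB')
f(b,[(113,130),(237,57),(282,103),(155,172)],(298,176),5,.06,'bot')
f(b,[(175,70),(275,97),(245,162),(133,137)],(316,120),5,.094,'hold')
f(b,[(135,103),(195,82)],(230,232),s,.13,'tickB, barend')
f(a,[(195,98),(150,65),(210,130)],(385,217),s,.13,'tickA')
f(b,[(612-400,172)],(230,232),s,.1,'longest mark?')
f(b,[(212,172)],(230,232),s,.1,'m')
```

```text
pumpA [[0.499, 0.284], [0.537, 0.402], [0.654, 0.366], [0.618, 0.246]] c [0.577  0.3245]
  len [0.124 0.122 0.125 0.125] ang [  71.9  -17.3 -106.7  162.1]
pumpB [[0.612, 0.246], [0.49, 0.29], [0.528, 0.405], [0.65, 0.365]] c [0.5699 0.3265]
  len [0.13  0.121 0.128 0.125] ang [ 160.1   71.4  -18.  -107.7]
bot [[0.544, 0.002], [0.489, -0.106], [0.439, -0.078], [0.499, 0.025]] c [ 0.4928 -0.0392]
  len [0.122 0.057 0.119 0.051] ang [-117.3  150.6   59.7  -26.3]
hold [[0.577, -0.369], [0.487, -0.374], [0.481, -0.289], [0.576, -0.276]] c [ 0.5303 -0.3271]
  len [0.09  0.086 0.096 0.093] ang [-176.7   93.9    7.7  -89.5]
tickB, barend [[0.59, 0.331], [0.558, 0.296]] c [0.5743 0.3136]
tickA [[0.57, 0.337], [0.552, 0.305], [0.591, 0.35]] c [0.571  0.3308]
longest mark? [[0.519, 0.344]] c [0.5191 0.3439]
m [[0.519, 0.344]] c [0.5191 0.3439]
```

The crop confirms a white square bottle with a black cap, top face centre about (0.493,-0.039). The pump is at about (0.573,0.326), yaw -17.5°. The tick lies at about 48°, so the dial reads roughly 2.0 rad. The measured sizes fit. Moving over the dial with the jaws across the bar.

Emit:
apply_moves:
  deltas: "0 0.0465 -0.004 0 0 0 0; 0 0.0465 -0.004 0 0 0 0; 0 0.0465 -0.004 0 0 0 0; 0 0.0465 -0.004 0 0 0 0; 0 0.0465 -0.004 0 0 0 0; 0 0.0465 -0.004 0 0 0 0; 0 0.0465 -0.003 0 0 0 0; 0 0 0 0 0 0 8.4"
  squeeze: 40

```text
clock: 0.95
eef_pos: [0.5709, 0.3312, 0.2346]
ee_rot: [-3.14, -0.001, 1.429]
contact_force: [0.6, -1.5, -0.7]
gripper_width: 0.0934
```

Emit:
apply_moves:
  deltas: "0 0 0 0 0 0 8.4; 0 0 0 0 0 0 8.4; 0 0 0 0 0 0 8.4; 0 0 0 0 0 0 8.4; 0 0 0 0 0 0 0; 0 0 0 0 0 0 0; 0 0 0 0 0 0 0"

```text
clock: 1.65
eef_pos: [0.5729, 0.3255, 0.2354]
ee_rot: [-3.141, 0.0, 0.841]
contact_force: [-0.8, -0.1, 0.1]
gripper_width: 0.0929
```

Run:
```python
from h import *
c=snap('wrist','w1',None,1.25)
print(r.sense())
print(w2px(c,[[.573,.3255,.14],[.573,.3255,.1]]))
```

```text
{'clock': 1.7, 'joint_pos': array([ 4.38811469e-01,  2.89620986e-01,  1.30693820e+00, -8.31536916e-06,
        1.54522076e+00,  1.16913536e+00]), 'joint_vel': array([-0.00068069, -0.00213685, -0.00095516, -0.00018936, -0.00234012,
        0.0132747 ]), 'joint_torque': array([ 8.66218266e-03, -6.42596054e+01, -4.94141793e+01,  4.54643089e-02,
       -6.27489248e-02, -6.02668338e-02]), 'eef_pos': array([0.57297777, 0.3254705 , 0.23553565]), 'ee_rot': array([-3.14152708e+00,  1.75632524e-04,  8.40472656e-01]), 'contact_force': array([ 0.00989241, -0.24194126, -1.21915493]), 'torque': array([ 0.02096424,  0.05536877, -0.03299084]), 'gripper_width': 0.09289869748285699}
[[322.89673133 207.95297128]
 [322.98256043 195.61894173]]
```

View pics/w1.png

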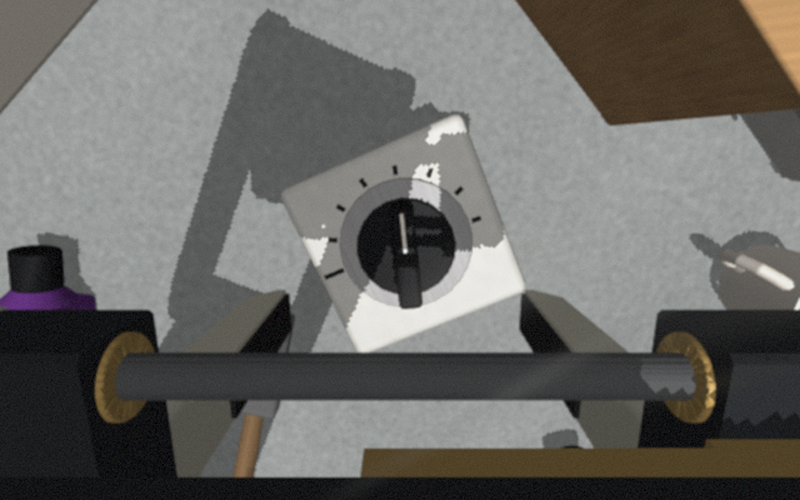

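Wrist view: the bar runs from display (402,205), the tick end, to (410,305). The disc centre is (407,247) and the long "off" mark is at the left (333,273).

Run:
```python
from h import *
c=dict(np.load('pics/w1.npz'))
A=px2w(c,402/1.25,202/1.25,.137);B=px2w(c,410/1.25,306/1.25,.137);m=px2w(c,333/1.25,273/1.25,.1);d=px2w(c,407/1.25,247/1.25,.105)
print(A,B,(A+B)/2,np.linalg.norm(A-B),'bar ang',np.degrees(np.arctan2(*(A-B)[1::-1])))
P=np.array([px2w(c,u/1.25,v/1.25,.1)[:2] for u,v in [(283,192),(463,116),(524,290),(360,352)]]);print(P,P.mean(0))
e=P[1]-P[0];print(np.degrees(np.arctan2(e[1],e[0])),np.degrees(np.arctan2(*(P[2]-P[3])[::-1])),np.linalg.norm(np.diff(P,axis=0),axis=1))
q=P.mean(0);print('mark dir',np.degrees(np.arctan2(*(m[:2]-q)[::-1])),'disc',d)
```

```text
[0.59456196 0.35095546 0.137     ] [0.55611931 0.30089493 0.137     ] [0.57534064 0.32592519 0.137     ] 0.06311809716615806 bar ang 52.478498378059406
[[0.53786641 0.40401261]
 [0.655588   0.36216952]
 [0.61321872 0.24642902]
 [0.4973042  0.28773765]] [0.57599433 0.3250872 ]
-19.567305191970178 -19.614618808119545 [0.12493685 0.12325185 0.12305519]
mark dir 161.23458188823588 disc [0.5742619  0.32366459 0.105     ]
```

Emit:
apply_moves:
  deltas: "0 0.0017 0.0019 0.035 0 0 -4.3; 0 0 0 0.035 0 0 0; 0 0 0 0.03 0 0 0; 0 0 0 0 0 0 0; 1 0 0 0 0 0 0; 1 0 0 0 0 0 0; 1 0 0 0 0 0 0; 1 0 0 0 0 0 0"
  squeeze: 45

```text
clock: 2.5
eef_pos: [0.5766, 0.326, 0.1377]
ee_rot: [3.14, -0.003, 0.913]
contact_force: [1.2, -0.3, -0.4]
gripper_width: 0.0655
```

Emit:
apply_moves:
  deltas: "1 0 0 0 0 0 0; 1 0 0 0 0 0 0"

```text
clock: 2.7
eef_pos: [0.5757, 0.3256, 0.1362]
ee_rot: [3.141, -0.001, 0.913]
contact_force: [0.4, -0.5, 0.4]
gripper_width: 0.0494
```

Fingers close slowly (about 8 mm per row).

Emit:
apply_moves:
  deltas: "1 0 0 0 0 0 0; 1 0 0 0 0 0 0; 1 0 0 0 0 0 0; 1 0 0 0 0 0 0; 1 0 0 0 0 0 0; 1 0 0 0 0 0 0"

```text
clock: 3.3
eef_pos: [0.5746, 0.3263, 0.1355]
ee_rot: [-3.14, 0.0, 0.913]
contact_force: [-4.4, 2.6, 1.5]
gripper_width: 0.0137
```

Emit:
apply_moves:
  deltas: "1 0 0 0 0 0 -8; 1 0 0 0 0 0 -8; 1 0 0 0 0 0 -8; 1 0 0 0 0 0 -8; 1 0 0 0 0 0 -8; 1 0 0 0 0 0 -8; 1 0 0 0 0 0 -8; 1 0 0 0 0 0 -8"

```text
clock: 4.1
eef_pos: [0.5742, 0.3264, 0.1355]
ee_rot: [-3.14, -0.002, 2.036]
contact_force: [-5.4, 2.6, 3.1]
gripper_width: 0.0138
```

Emit:
apply_moves:
  deltas: "1 0 0 0 0 0 -8; 1 0 0 0 0 0 -8; 1 0 0 0 0 0 -8; 1 0 0 0 0 0 -8; 1 0 0 0 0 0 -8; 1 0 0 0 0 0 -2; 1 0 0 0 0 0 0"

```text
clock: 4.8
eef_pos: [0.5741, 0.3262, 0.1356]
ee_rot: [-3.141, -0.003, 2.765]
contact_force: [-7.4, 1.8, 4.1]
gripper_width: 0.0137
```

```bash
python3 -c "
from rig import r;s=r.sense();print(s['torque'],s['contact_force'],s['ee_rot'],s['joint_pos'])"
```

```text
[0.3725973  1.15751535 0.03745284] [-7.3513275   1.80330068  4.12954304] [-3.14101408e+00 -2.71872296e-03  2.76506612e+00] [ 0.43820778  0.35491218  1.4118531   0.00161118  1.37711377 -0.75637471]
```

Emit:
apply_moves:
  deltas: "1 0 0 0 0 0 -2.5; 1 0 0 0 0 0 0; 1 0 0 0 0 0 0"

```text
clock: 5.1
eef_pos: [0.5741, 0.3262, 0.1355]
ee_rot: [-3.141, -0.003, 2.807]
contact_force: [-7.7, 1.7, 4.1]
gripper_width: 0.0136
```

```bash
python3 -c "
from rig import r;s=r.sense();print(s['torque'],s['contact_force'],s['ee_rot'],s['joint_torque'])"
```

```text
[0.36154987 1.11658993 0.0502068 ] [-7.66318415  1.6528833   4.07400247] [-3.14106729e+00 -2.79416710e-03  2.80735657e+00] [-3.30980122e+00 -6.42742467e+01 -4.86086297e+01 -1.54994577e+00
 -1.97129108e+00  1.52409892e-02]
```

Emit:
apply_moves:
  deltas: "1 0 0 0 0 0 -3; 1 0 0 0 0 0 0; 1 0 0 0 0 0 0"

```text
clock: 5.4
eef_pos: [0.5741, 0.3262, 0.1355]
ee_rot: [-3.141, -0.003, 2.858]
contact_force: [-6.6, 1.4, 3.7]
gripper_width: 0.0141
```

```bash
python3 -c "
from rig import r;s=r.sense();print(s['torque'],s['contact_force'],s['ee_rot'],s['joint_torque'])"
```

```text
[ 0.43162311  1.18280222 -0.91163583] [-6.59278844  1.37929231  3.66841804] [-3.14141091e+00 -3.04136051e-03  2.85845623e+00] [ -2.5888022  -64.2407012  -48.60663414  -1.9086168   -2.00682901
  -1.00583151]
```

The end stop is reached (moment jumped to -0.9 N m). Opening, rising and checking with the wrist camera.

Emit:
apply_moves:
  deltas: "0 0 0 0 0 0 0; 0 0 0 0 0 0 0; 0 0 0 0 0 0 0; 0 0 0 0 0 0 0; 0 0 0 0 0 0 0; 0 0 0 -0.05 0 0 0; 0 0 0 -0.05 0 0 0; 0 0 0 0 0 0 0"

```text
clock: 6.2
eef_pos: [0.5792, 0.3272, 0.2457]
ee_rot: [3.132, 0.011, 2.859]
contact_force: [0.6, 0.8, 1.5]
gripper_width: 0.0732
```

Run:
```python
from h import *
c=snap('wrist','w2',(160,80,480,320),1.25)
print(r.sense()['joint_pos'])
```

```text
[ 4.37173156e-01  2.91370416e-01  1.29355785e+00 -2.07926933e-05
  1.54669815e+00 -8.50877569e-01]
```

View pics/w2.png

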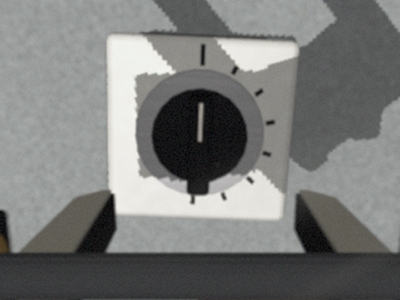

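The tick at (201,102–142) points at the long mark (202,55), so the dial is off. Next I go over the bottle, turning to yaw 61° (tool x along the bottle towards the cap).

```bash
cat >> h.py <<'E'
def rows(p1,R1,n,jaw,p0=None,R0=None):
    s=r.sense(); p0=s['eef_pos'] if p0 is None else np.array(p0); R0=R.from_euler('xyz',s['ee_rot']) if R0 is None else R0
    rv=(R0.inv()*R1).as_rotvec(); p=p0.copy(); Q=R0; out=[]
    for i in range(n):
        t=p0+(np.array(p1)-p0)*(i+1)/n
        d=Q.inv().apply(t-p).round(4); out.append(' '.join('%g'%x for x in [jaw,*d,*np.degrees(rv/n).round(2)]))
        p=p+Q.apply(d); Q=Q*R.from_rotvec(np.radians(np.degrees(rv/n).round(2)))
    for i in range(0,n,8): print('; '.join(out[i:i+8])+('\n'))
def down(yaw,tilt=0): return R.from_euler('xyz',[np.pi,0,np.radians(yaw)])*R.from_euler('y',tilt,degrees=True)
E
python3 -c "
from h import *
rows([.51,-.01,.27],down(61),13,0)"
```

```text
0 -0.0022 -0.0263 -0.0023 0.05 -0 7.91; 0 -0.0058 -0.0258 -0.0023 0.05 -0 7.91; 0 -0.0093 -0.0247 -0.0023 0.05 -0 7.91; 0 -0.0126 -0.0232 -0.0023 0.05 -0 7.91; 0 -0.0157 -0.0213 -0.0022 0.05 -0 7.91; 0 -0.0185 -0.0189 -0.0022 0.05 -0 7.91; 0 -0.0209 -0.0161 -0.0022 0.05 -0 7.91; 0 -0.0229 -0.0132 -0.0022 0.05 -0 7.91

0 -0.0245 -0.0099 -0.0022 0.05 -0 7.91; 0 -0.0256 -0.0064 -0.0022 0.05 -0 7.91; 0 -0.0263 -0.0028 -0.0022 0.05 -0 7.91; 0 -0.0264 0.0008 -0.0021 0.05 -0 7.91; 0 -0.0261 0.0045 -0.0022 0.05 -0 7.91
```

Emit:
apply_moves:
  deltas: "0 -0.002 -0.026 -0.002 0 0 7.9; 0 -0.006 -0.026 -0.002 0 0 7.9; 0 -0.009 -0.025 -0.002 0 0 7.9; 0 -0.013 -0.023 -0.002 0 0 7.9; 0 -0.016 -0.021 -0.002 0 0 7.9; 0 -0.018 -0.019 -0.002 0 0 7.9; 0 -0.021 -0.016 -0.002 0 0 7.9; 0 -0.023 -0.013 -0.002 0 0 7.9"

```text
clock: 7.05
eef_pos: [0.5334, 0.1174, 0.2502]
ee_rot: [-3.14, -0.0, 1.75]
contact_force: [-0.6, 0.2, -0.6]
gripper_width: 0.0929
```

Emit:
apply_moves:
  deltas: "0 -0.024 -0.01 -0.002 0 0 7.9; 0 -0.026 -0.006 -0.002 0 0 7.9; 0 -0.026 -0.003 -0.002 0 0 7.9; 0 -0.026 0.001 -0.002 0 0 7.9; 0 -0.026 0.004 -0.002 0 0 7.9; 0 0 0 0 0 0 0; 0 0 0 0 0 0 0; 0 0 0 0 0 0 0"

```text
clock: 7.85
eef_pos: [0.5081, -0.0094, 0.2609]
ee_rot: [-3.141, 0.0, 1.069]
contact_force: [0.3, 0.7, -0.0]
gripper_width: 0.0933
```

Run:
```python
from h import *
c=snap('wrist','w3',None,1.25)
print(r.sense()['joint_pos'])
```

```text
[-1.19307127e-01 -1.28502908e-01  1.70116142e+00  3.32924726e-04
  1.56972042e+00  3.82579632e-01]
```

View pics/w3.png

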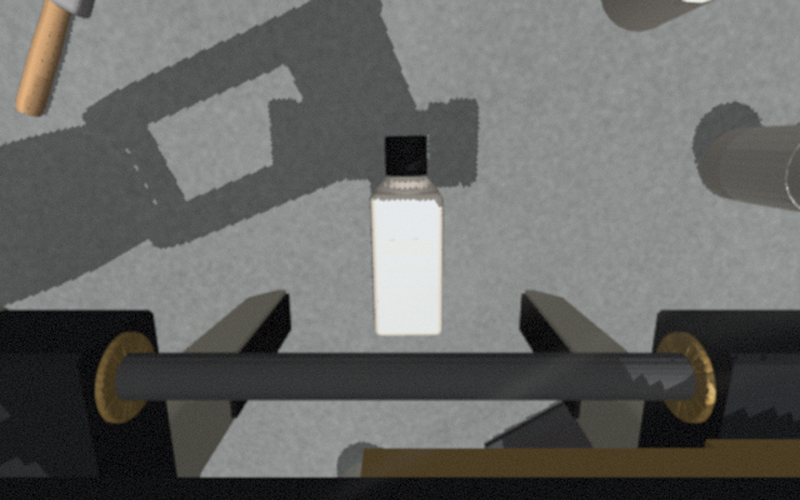

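Wrist view: the bottle is straight along tool x. Body corners (372,197), (442,197), (441,333), (375,333); cap centre (406,155).

Run:
```python
from h import *
c=dict(np.load('pics/w3.npz'))
P=np.array([px2w(c,u/1.25,v/1.25,.06) for u,v in [(372,196),(442,196),(441,334),(375,334)]])
print(P,np.linalg.norm(np.diff(P,axis=0),axis=1))
n=(P[0]+P[1])/2;f=(P[2]+P[3])/2;a=(n-f)/np.linalg.norm(n-f);ct=px2w(c,406/1.25,136/1.25,.048)
print('axis',np.degrees(np.arctan2(a[1],a[0])),'zb+10:',f+a*.095*np.linalg.norm(n-f)/.125,'cap tip',ct, np.linalg.norm(ct[:2]-f[:2]))
p=(f+a*.095)[:2];rows([*p,.22],down(np.degrees(np.arctan2(a[1],a[0])),65),8,0)
```

```text
[[ 0.49749661  0.02477292  0.06      ]
 [ 0.54669991 -0.00226052  0.06      ]
 [ 0.49050545 -0.10779498  0.06      ]
 [ 0.44032534 -0.08022935  0.06      ]] [0.05614064 0.11956312 0.05725301]
axis 61.69928617647709 zb+10: [ 0.50849437 -0.01400821  0.06      ] cap tip [0.54389922 0.05260045 0.048     ] 0.16629783533546738
0 0 0.0003 0.0051 0.03 8.12 -0.05; 0 -0.0007 0.0003 0.0051 0.03 8.12 -0.05; 0 -0.0014 0.0004 0.0049 0.03 8.12 -0.05; 0 -0.0022 0.0003 0.0047 0.03 8.12 -0.05; 0 -0.0027 0.0003 0.0044 0.03 8.12 -0.05; 0 -0.0033 0.0003 0.0039 0.03 8.12 -0.05; 0 -0.0039 0.0004 0.0034 0.03 8.12 -0.05; 0 -0.0043 0.0003 0.0028 0.03 8.12 -0.05
```

Rehearsing the tilt in the air, to see where the joints go.

Emit:
apply_moves:
  deltas: "0 0 0 0 0 8.1 0; 0 0 0 0 0 8.1 0; 0 0 0 0 0 8.1 0; 0 0 0 0 0 8.1 0; 0 0 0 0 0 8.1 0; 0 0 0 0 0 8.1 0; 0 0 0 0 0 8.1 0; 0 0 0 0 0 8.1 0"

```text
clock: 8.7
eef_pos: [0.5087, -0.0104, 0.2625]
ee_rot: [3.133, -1.136, 1.074]
contact_force: [-0.3, 0.1, -1.7]
gripper_width: 0.0932
```

```bash
python3 -c "
from rig import r;s=r.sense();print(s['joint_pos'].round(3),s['eef_pos'],s['ee_rot'])"
```

```text
[-0.814 -0.082  2.052  1.051  1.661 -0.495] [ 0.50870569 -0.01035796  0.26253733] [ 3.13278062 -1.13622341  1.07396234]
```

Run:
```python
from h import *
a=dict(np.load('pics/s0.npz'));b=dict(np.load('pics/d0.npz'))
print('jar lid',px2w(a,264,148,.095),px2w(b,395,171,.095));print('mug',px2w(a,318,288,.08),px2w(b,259,188,.08));print('brush',px2w(a,408,185,.01),px2w(a,424,213,.01))
for n in 'scene','side':
    c=snap(n,'t_'+n)
i=[np.load('pics/t_%s.npz'%n)['img'][:,:,::-1] for n in('scene','side')]
cv2.imwrite('pics/t.png',np.hstack([i[0][80:360,140:490],i[1][80:360,200:550]]))
```

```text
jar lid [ 0.34220932 -0.24607994  0.095     ] [ 0.33372078 -0.23954037  0.095     ]
mug [0.77095209 0.06711451 0.08      ] [0.77729384 0.05846456 0.08      ]
brush [0.29495335 0.25236774 0.01      ] [0.39610519 0.32028193 0.01      ]
```

View pics/t.png

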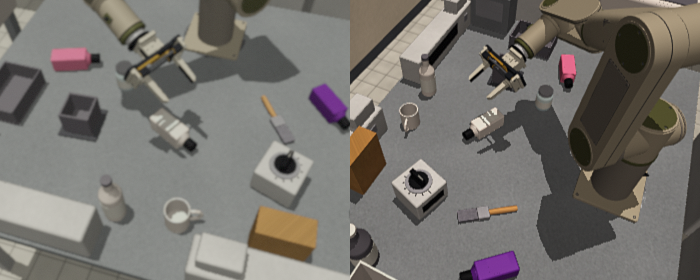

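Rehearsal is clean: bottle and dial untouched, joints comfortable, jar at about (0.34,-0.243) and mug at (0.774,0.062). I'll grasp with a 25° back-tilt and stand the bottle at about (0.57,0.10).

```bash
python3 -c "
from h import *
p=[.5085,-.014,.14]
rows(p,down(61.7,-25),11,0)
rows([.5085,-.014,.03],down(61.7,-25),3,0,p,down(61.7,-25))"
```

```text
0 -0.0098 0.0004 0.0043 -0.02 -8.19 -0.08; 0 -0.0092 0.0004 0.0056 -0.02 -8.19 -0.08; 0 -0.0082 0.0004 0.0068 -0.02 -8.19 -0.08; 0 -0.0072 0.0004 0.008 -0.02 -8.19 -0.08; 0 -0.006 0.0004 0.0089 -0.02 -8.19 -0.08; 0 -0.0046 0.0003 0.0097 -0.02 -8.19 -0.08; 0 -0.0032 0.0004 0.0102 -0.02 -8.19 -0.08; 0 -0.0018 0.0003 0.0106 -0.02 -8.19 -0.08

0 -0.0002 0.0004 0.0107 -0.02 -8.19 -0.08; 0 0.0014 0.0003 0.0107 -0.02 -8.19 -0.08; 0 0.0028 0.0003 0.0103 -0.02 -8.19 -0.08

0 0.0155 -0 0.0332 0 0 0; 0 0.0155 0 0.0333 0 0 0; 0 0.0155 -0 0.0332 0 0 0
```

Emit:
apply_moves:
  deltas: "0 -0.0098 0.0004 0.0043 0 -8.2 0; 0 -0.0092 0.0004 0.0056 0 -8.2 0; 0 -0.0082 0.0004 0.0068 0 -8.2 0; 0 -0.0072 0.0004 0.008 0 -8.2 0; 0 -0.006 0.0004 0.0089 0 -8.2 0; 0 -0.0046 0.0003 0.0097 0 -8.2 0; 0 -0.0032 0.0004 0.0102 0 -8.2 0; 0 -0.0018 0.0003 0.0106 0 -8.2 0"

```text
clock: 9.6
eef_pos: [0.5125, -0.0135, 0.1796]
ee_rot: [3.131, 0.019, 1.068]
contact_force: [-0.2, 0.1, -1.1]
gripper_width: 0.093
```

Emit:
apply_moves:
  deltas: "0 0 0.0004 0.0107 0 -8.2 0; 0 0.0014 0.0003 0.0107 0 -8.2 0; 0 0.0028 0.0003 0.0103 0 -8.2 0; 0 0 0 0 0 0 -0.7; 0 0 0 0 0 0 0; 0 0 0 0 0 0 0"

```text
clock: 10.2
eef_pos: [0.5115, -0.015, 0.146]
ee_rot: [-3.141, 0.439, 1.078]
contact_force: [0.3, 0.2, -0.1]
gripper_width: 0.093
```

```bash
python3 -c "
from h import *
rows([.5085,-.014,.03],down(61.7,-25),4,0);print(r.sense()['joint_pos'])"
```

```text
0 0.0122 -0.0007 0.0263 -0 0.04 0.02; 0 0.0122 -0.0008 0.0263 -0 0.04 0.02; 0 0.0122 -0.0008 0.0264 -0 0.04 0.02; 0 0.0121 -0.0007 0.0263 -0 0.04 0.02

[ 0.11658033  0.21079341  1.62961477 -0.35576027  1.56490608  0.65910521]
```

Emit:
apply_moves:
  deltas: "0 0.0122 -0.0007 0.0263 0 0 0; 0 0.0122 -0.0007 0.0263 0 0 0; 0 0.0122 -0.0007 0.0263 0 0 0; 0 0.0122 -0.0007 0.0263 0 0 0; 0.8 0 0 0 0 0 0; 0.8 0 0 0 0 0 0; 0.8 0 0 0 0 0 0; 0.8 0 0 0 0 0 0"
  squeeze: 35

```text
clock: 11.0
eef_pos: [0.5084, -0.0146, 0.0302]
ee_rot: [-3.14, 0.441, 1.078]
contact_force: [-0.1, -0.7, 0.5]
gripper_width: 0.0653
```

Emit:
apply_moves:
  deltas: "0.8 0 0 0 0 0 0; 0.8 0 0 0 0 0 0"

```text
clock: 11.2
eef_pos: [0.5078, -0.0143, 0.0296]
ee_rot: [-3.138, 0.442, 1.079]
contact_force: [-1.5, 1.5, 8.4]
gripper_width: 0.0598
```

```bash
python3 -c "
from h import *
s=r.sense();q=R.from_euler('xyz',s['ee_rot'])
rows([.52,.01,.16],q,4,.8)
q2=q*R.from_euler('y',90,degrees=True)
rows([.57,.10,.16],q2,13,.8,[.52,.01,.16],q)"
```

```text
0.8 -0.0078 -0.0003 -0.0324 0 0 0; 0.8 -0.0078 -0.0003 -0.0324 0 0 0; 0.8 -0.0078 -0.0003 -0.0323 0 0 0; 0.8 -0.0078 -0.0003 -0.0324 0 0 0

0.8 0.0072 0.0001 -0.0034 0 6.92 0; 0.8 0.0075 0.0001 -0.0025 0 6.92 0; 0.8 0.0077 0.0001 -0.0016 0 6.92 0; 0.8 0.0079 0.0001 -0.0006 0 6.92 0; 0.8 0.0079 0.0001 0.0003 0 6.92 0; 0.8 0.0078 0.0002 0.0013 0 6.92 0; 0.8 0.0076 0.0001 0.0022 0 6.92 0; 0.8 0.0073 0.0001 0.0031 0 6.92 0

0.8 0.0069 0.0001 0.004 0 6.92 0; 0.8 0.0063 0.0001 0.0048 0 6.92 0; 0.8 0.0057 0.0001 0.0054 0 6.92 0; 0.8 0.005 0.0001 0.0062 0 6.92 0; 0.8 0.0043 0.0001 0.0067 0 6.92 0
```

Emit:
apply_moves:
  deltas: "0.8 -0.008 0 -0.032 0 0 0; 0.8 -0.008 0 -0.032 0 0 0; 0.8 -0.008 0 -0.032 0 0 0; 0.8 -0.008 0 -0.032 0 0 0; 0.8 0 0 0 0 0 0"
  squeeze: 50

```text
clock: 11.7
eef_pos: [0.5228, 0.0091, 0.1622]
ee_rot: [3.139, 0.438, 1.077]
contact_force: [2.0, -0.7, -3.2]
gripper_width: 0.0598
```

Emit:
apply_moves:
  deltas: "0.8 0.007 0 -0.003 0 6.92 0; 0.8 0.0075 0 -0.0025 0 6.92 0; 0.8 0.008 0 -0.0015 0 6.92 0; 0.8 0.008 0 0 0 6.92 0; 0.8 0.008 0 0 0 6.92 0; 0.8 0.008 0 0.001 0 6.92 0; 0.8 0.0075 0 0.002 0 6.92 0; 0.8 0.0073 0 0.003 0 6.92 0"

```text
clock: 12.5
eef_pos: [0.5488, 0.0637, 0.1556]
ee_rot: [-3.135, -0.526, 1.073]
contact_force: [-0.9, 0.4, -5.0]
gripper_width: 0.06
```

Emit:
apply_moves:
  deltas: "0.8 0.007 0 0.004 0 6.92 0; 0.8 0.006 0 0.005 0 6.92 0; 0.8 0.006 0 0.0055 0 6.92 0; 0.8 0.005 0 0.006 0 6.92 0; 0.8 0.004 0 0.0065 0 6.92 0; 0.8 0 0 0 0 0 0; 0.8 0 0 0 0 0 0"

```text
clock: 13.2
eef_pos: [0.567, 0.0984, 0.1543]
ee_rot: [-3.118, -1.122, 1.055]
contact_force: [0.1, -0.2, -3.6]
gripper_width: 0.0597
```

Run:
```python
from h import *
i=[snap(n,'u_'+n)['img'][:,:,::-1] for n in('scene','side')]
cv2.imwrite('pics/u.png',cv2.resize(np.hstack([i[0][140:300,260:420],i[1][120:280,220:380]]),None,fx=2.5,fy=2.5,interpolation=cv2.INTER_CUBIC))
s=r.sense();print(s['joint_pos'].round(3),s['eef_pos'],np.degrees(s['ee_rot']),s['torque'])
```

```text
[-0.538  0.106  2.087  1.175  1.352 -0.583] [0.56839867 0.09834998 0.1569536 ] [-179.42845253  -64.37517267   61.23001519] [-0.87495782  0.52539479 -0.0437966 ]
```

View pics/u.png

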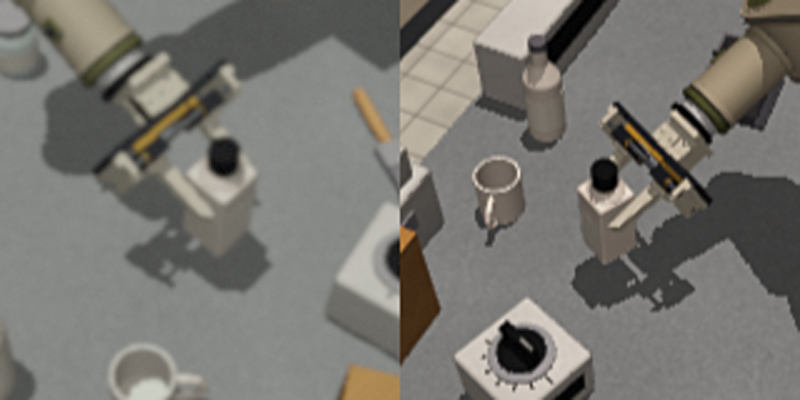

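Upright in both views. Lowering, softly at the end.

Emit:
apply_moves:
  deltas: "0.8 -0.0162 0 0.0078 0 0 0; 0.8 -0.0162 0 0.0078 0 0 0; 0.8 -0.0162 0 0.0078 0 0.3 0; 0.8 0 0 0 0 0 0; 0.8 0 0 0 0 0 0"

```text
clock: 13.8
eef_pos: [0.5686, 0.099, 0.1039]
ee_rot: [-3.132, -1.131, 1.07]
contact_force: [0.5, -0.6, -3.3]
gripper_width: 0.0597
```

Emit:
apply_moves:
  deltas: "0.8 -0.0027 0 0.0013 0 0 0; 0.8 0 0 0 0 0 0; 0.8 0 0 0 0 0 0"

```text
clock: 14.1
eef_pos: [0.5684, 0.0988, 0.1005]
ee_rot: [-3.132, -1.132, 1.069]
contact_force: [-0.7, 0.1, -4.2]
gripper_width: 0.0598
```

Emit:
apply_moves:
  deltas: "0.8 -0.0027 0 0.0013 0 0 0; 0.8 0 0 0 0 0 0; 0.8 0 0 0 0 0 0"

```text
clock: 14.4
eef_pos: [0.5679, 0.0991, 0.0966]
ee_rot: [-3.128, -1.132, 1.065]
contact_force: [-0.2, -0.8, -4.5]
gripper_width: 0.0601
```

Emit:
apply_moves:
  deltas: "0.8 -0.0018 0 0.0009 0 0 0; 0.8 0 0 0 0 0 0; 0.8 0 0 0 0 0 0"

```text
clock: 14.7
eef_pos: [0.5679, 0.0991, 0.0947]
ee_rot: [-3.129, -1.132, 1.066]
contact_force: [-0.3, 0.4, -3.9]
gripper_width: 0.0599
```

Emit:
apply_moves:
  deltas: "0.8 -0.0018 0 0.0009 0 0 0; 0.8 0 0 0 0 0 0; 0.8 0 0 0 0 0 0"

```text
clock: 15.0
eef_pos: [0.5683, 0.0991, 0.0932]
ee_rot: [-3.13, -1.133, 1.067]
contact_force: [-0.2, 0.2, -0.6]
gripper_width: 0.06
```

Touching now: the weight is off the tool. 1 mm more, then release; back off along the tool axis.

Emit:
apply_moves:
  deltas: "0.8 -0.0009 0 0.0004 0 0 0; 0.8 0 0 0 0 0 0; 0 0 0 0 0 0 0; 0 0 0 0 0 0 0; 0 0 0 0 0 0 0; 0 0 0 0 0 0 0; 0 0 0 0 0 0 0; 0 0 0 0 0 0 0"

```text
clock: 15.8
eef_pos: [0.568, 0.0991, 0.0918]
ee_rot: [-3.129, -1.132, 1.066]
contact_force: [-0.7, 1.0, -0.5]
gripper_width: 0.0928
```

Emit:
apply_moves:
  deltas: "0 0 0 -0.02 0 0 0; 0 0 0 -0.04 0 0 0; 0 0 0 -0.04 0 0 0; 0 0.02 0 -0.04 0 0 0; 0 0 0 0 0 0 0; 0 0 0 0 0 0 0"

```text
clock: 16.4
eef_pos: [0.5129, -0.0064, 0.17]
ee_rot: [-3.135, -1.131, 1.07]
contact_force: [0.7, -0.6, -0.8]
gripper_width: 0.0929
```

Run:
```python
from h import *
i=[snap(n,'v_'+n)['img'][:,:,::-1] for n in('scene','side')]
cv2.imwrite('pics/v.png',cv2.resize(np.hstack([i[0][180:280,290:390],i[1][140:240,260:360]]),None,fx=4,fy=4,interpolation=cv2.INTER_CUBIC))
s=r.sense();print(s['joint_pos'].round(3),s['eef_pos'],np.degrees(s['ee_rot']))
```

```text
[-0.795  0.103  2.068  1.042  1.555 -0.658] [ 0.51205327 -0.00454279  0.16860585] [-179.14018576  -64.86600152   60.97125896]
```

View pics/v.png

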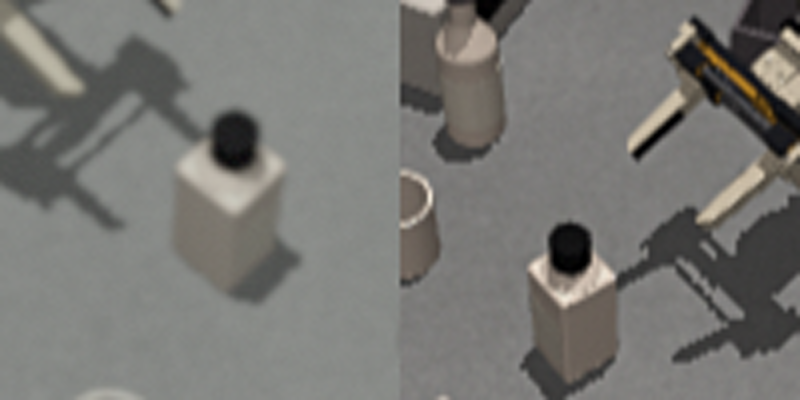

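The bottle stands free and upright. Cap top centre: scene about (349,211), side about (302.5,199). Next: vertical tool above it, to grip the cap.

Run:
```python
from h import *
a=dict(np.load('pics/v_scene.npz'));b=dict(np.load('pics/v_side.npz'))
print(px2w(a,348.5,209.5,.17),px2w(b,302,198,.17))
s=r.sense();q=R.from_euler('xyz',s['ee_rot']);p=s['eef_pos']+[0,0,.1]
rows(p,q,2,0); rows([.568,.099,.27],down(61.5),8,0,p,q)
```

```text
[0.55998593 0.09548201 0.17      ] [0.56978003 0.09425876 0.17      ]
0 0.0453 -0.0003 -0.0212 0 0 0; 0 0.0452 -0.0003 -0.0213 0 0 0

0 0.0064 0 0.0132 -0.06 -8.11 0; 0 0.0082 0.0001 0.0123 -0.06 -8.11 0; 0 0.0099 -0 0.0109 -0.06 -8.11 0; 0 0.0113 -0 0.0094 -0.06 -8.11 0; 0 0.0125 -0.0001 0.0078 -0.06 -8.11 0; 0 0.0134 0 0.0059 -0.06 -8.11 0; 0 0.0142 0 0.0039 -0.06 -8.11 0; 0 0.0146 -0 0.0019 -0.06 -8.11 0
```

Emit:
apply_moves:
  deltas: "0 0.045 0 -0.021 0 0 0; 0 0.045 0 -0.021 0 0 0; 0 0.0064 0 0.0132 0 -8.1 0; 0 0.0082 0 0.0123 0 -8.1 0; 0 0.01 0 0.0109 0 -8.1 0; 0 0.0113 0 0.0094 0 -8.1 0; 0 0.0125 0 0.0078 0 -8.1 0; 0 0.0134 0 0.0059 0 -8.1 0"

```text
clock: 17.3
eef_pos: [0.555, 0.074, 0.2698]
ee_rot: [-3.138, -0.279, 1.077]
contact_force: [-0.9, 0.2, -0.6]
gripper_width: 0.0931
```

Emit:
apply_moves:
  deltas: "0 0.0142 0 0.0039 0 -8.1 0; 0 0.0146 0 0.0019 0 -8.1 0; 0 0 0 0 0 0 0; 0 0 0 0 0 0 0; 0 0 0 0 0 0 0"

```text
clock: 17.8
eef_pos: [0.568, 0.0984, 0.2691]
ee_rot: [-3.135, -0.001, 1.078]
contact_force: [-0.2, -0.4, 0.5]
gripper_width: 0.093
```

Run:
```python
from h import *
c=snap('wrist','w4',(220,100,420,250),2)
s=r.sense();print(s['eef_pos'],np.degrees(s['ee_rot']),w2px(c,[[.568,.099,.17]]))
```

```text
[0.56814963 0.09758498 0.26970739] [-1.79651377e+02 -1.03006225e-01  6.16776953e+01] [[323.46084557 206.0495019 ]]
```

View pics/w4.png

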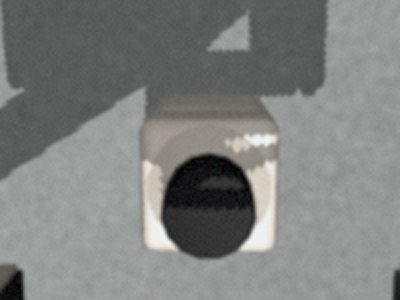

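The cap top centre is at about pixel (324,205) against (323.5,206) expected, so it is centred. Lowering onto the cap and gripping.

Emit:
apply_moves:
  deltas: "0 0.001 0 0.038 0 0 0; 0 0 0 0.038 0 0 0; 0 0 0 0.036 0 0 0; 1 0 0 0 0 0 0; 1 0 0 0 0 0 0; 1 0 0 0 0 0 0; 1 0 0 0 0 0 0; 1 0 0 0 0 0 0"
  squeeze: 40

```text
clock: 18.65
eef_pos: [0.5699, 0.0997, 0.1603]
ee_rot: [-3.139, -0.003, 1.077]
contact_force: [0.3, -0.1, -0.1]
gripper_width: 0.0577
```

Emit:
apply_moves:
  deltas: "1 0 0 0 0 0 0; 1 0 0 0 0 0 0; 1 0 0 0 0 0 0; 1 0 0 0 0 0 0; 1 0 0 0 0 0 0"

```text
clock: 19.15
eef_pos: [0.5687, 0.0998, 0.1583]
ee_rot: [-3.136, -0.001, 1.078]
contact_force: [-1.1, 0.5, 2.2]
gripper_width: 0.0354
```

Gripped (35.4 mm). Lifting, and measuring the holder from an enlarged crop of the first pictures.

Emit:
apply_moves:
  deltas: "1 0 0 -0.04 0 0 0; 1 0 0 -0.04 0 0 0; 1 0 0 -0.03 0 0 0; 1 0 0 0 0 0 0"

```text
clock: 19.55
eef_pos: [0.5714, 0.0995, 0.2732]
ee_rot: [3.14, -0.005, 1.077]
contact_force: [-0.2, -0.6, -4.2]
gripper_width: 0.0353
```

Run:
```python
from h import *
a=np.load('pics/s0.npz')['img'][165:225,190:250,::-1];b=np.load('pics/d0.npz')['img'][125:185,326:386,::-1]
o=cv2.resize(np.hstack([a,b]),(800,400),interpolation=cv2.INTER_CUBIC)
cv2.imwrite('pics/hold.png',cv2.convertScaleAbs(o,alpha=1.5,beta=20))
```

```text
(no output)
```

View pics/hold.png

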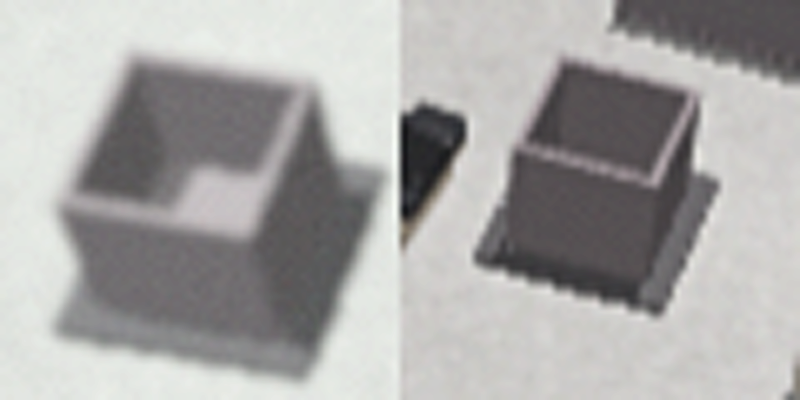

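Run:
```python
from h import *
a=dict(np.load('pics/s0.npz'));b=dict(np.load('pics/d0.npz'));s=400/60
for n,c,o,rim,pl in(('A',a,(190,165),[(130,52),(318,85),(252,240),(60,205)],[(58,330),(302,380),(382,175)]),('B',b,(326,125),[(162,52),(298,92),(258,187),(113,150)],[(75,262),(262,315),(318,180)])):
    g=lambda u,v,z:px2w(c,o[0]+(u+.5)/s-.5,o[1]+(v+.5)/s-.5,z)[:2]
    P=np.array([g(*p,.094) for p in rim]);Q=np.array([g(*p,.008) for p in pl])
    e=np.roll(P,-1,0)-P
    print(n,'rim c',P.mean(0),np.hypot(*e.T).round(3),np.degrees(np.arctan2(e[:,1],e[:,0])).round(1),'plate c',(Q[0]+Q[2])/2,np.linalg.norm(Q[1]-Q[0]),np.linalg.norm(Q[2]-Q[1]))
    f=Q[1]-Q[0];print(np.degrees(np.arctan2(f[1],f[0])))
```

```text
A rim c [ 0.53449902 -0.32762124] [0.095 0.094 0.094 0.094] [  93.6    3.9  -86.3 -175. ] plate c [ 0.53546793 -0.32807404] 0.12533948234287107 0.126232621447888
92.63308784947837
B rim c [ 0.53205896 -0.32838698] [0.093 0.093 0.094 0.099] [-178.6   95.3    5.2  -85.3] plate c [ 0.53005579 -0.3252702 ] 0.12694692853748407 0.1326755559239492
-175.9768644899828
```

Holder at (0.534,-0.328), yaw about 4°; both cameras and both features agree within 4 mm.

```bash
python3 -c "
from h import *
rows([.534,-.328,.30],down(94),14,1)"
```

```text
1 -0.0281 0.0121 -0.002 0.01 -0.02 -2.3; 1 -0.0287 0.011 -0.0021 0.01 -0.02 -2.3; 1 -0.029 0.0098 -0.002 0.01 -0.02 -2.3; 1 -0.0294 0.0086 -0.002 0.01 -0.02 -2.3; 1 -0.0297 0.0075 -0.0021 0.01 -0.02 -2.3; 1 -0.03 0.0063 -0.002 0.01 -0.02 -2.3; 1 -0.0302 0.005 -0.002 0.01 -0.02 -2.3; 1 -0.0304 0.0038 -0.0019 0.01 -0.02 -2.3

1 -0.0306 0.0026 -0.002 0.01 -0.02 -2.3; 1 -0.0306 0.0014 -0.002 0.01 -0.02 -2.3; 1 -0.0306 0.0002 -0.0019 0.01 -0.02 -2.3; 1 -0.0307 -0.0011 -0.002 0.01 -0.02 -2.3; 1 -0.0305 -0.0023 -0.0019 0.01 -0.02 -2.3; 1 -0.0305 -0.0036 -0.0019 0.01 -0.02 -2.3
```

Emit:
apply_moves:
  deltas: "1 -0.014 0.006 -0.006 0 0 0; 1 -0.028 0.011 -0.003 0 0 -4.6; 1 -0.029 0.01 -0.002 0 0 -2.3; 1 -0.0294 0.0086 -0.002 0 0 -2.3; 1 -0.0297 0.0075 -0.002 0 0 -2.3; 1 -0.03 0.0063 -0.002 0 0 -2.3; 1 -0.0302 0.005 -0.002 0 0 -2.3; 1 -0.0304 0.0038 -0.002 0 0 -2.3"

```text
clock: 20.35
eef_pos: [0.5468, -0.1306, 0.2854]
ee_rot: [-3.132, -0.003, 1.4]
contact_force: [0.8, -0.5, -3.7]
gripper_width: 0.0356
```

Emit:
apply_moves:
  deltas: "1 -0.0306 0.0026 -0.002 0 0 -2.3; 1 -0.0306 0.0014 -0.002 0 0 -2.3; 1 -0.0306 0 -0.002 0 0 -2.3; 1 -0.0307 -0.001 -0.002 0 0 -2.3; 1 -0.0305 -0.0023 -0.002 0 0 -2.3; 1 -0.03 -0.0036 -0.002 0 0 -2.3; 1 -0.014 0 0 0 0 0; 1 0 0 0 0 0 0"

```text
clock: 21.15
eef_pos: [0.5319, -0.3274, 0.2969]
ee_rot: [-3.134, -0.006, 1.636]
contact_force: [-0.5, 0.0, -4.8]
gripper_width: 0.0356
```

```bash
python3 -c "
from h import *
s=r.sense();print(s['eef_pos'],np.degrees(s['ee_rot']),s['gripper_width'])
rows([.534,-.328,.23],down(94),2,1)"
```

```text
[ 0.53190544 -0.32744779  0.2969032 ] [-179.5799232    -0.34259171   93.72362391] 0.03562325631145759
1 -0.0005 0.0013 0.0334 -0.21 -0.17 -0.14; 1 -0.0005 0.0011 0.0335 -0.21 -0.17 -0.14
```

Emit:
apply_moves:
  deltas: "1 0 0.002 0.02 0 0 0; 1 0 0 0.02 0 0 0; 1 0 0 0.01 0 0 0; 1 0 0 0.01 0 0 0; 1 0 0 0 0 0 0; 1 0 0 0 0 0 0"

```text
clock: 21.75
eef_pos: [0.5353, -0.3252, 0.2403]
ee_rot: [-3.138, -0.004, 1.64]
contact_force: [-0.4, 0.1, -4.4]
gripper_width: 0.0358
```

Emit:
apply_moves:
  deltas: "1 0 0 0.012 0 0 0; 1 0 0 0.012 0 0 0; 1 0 0 0.012 0 0 0; 1 0 0 0.012 0 0 0; 1 0 0 0 0 0 0; 1 0 0 0 0 0 0"

```text
clock: 22.35
eef_pos: [0.5346, -0.325, 0.1912]
ee_rot: [-3.137, -0.005, 1.639]
contact_force: [0.2, -0.3, -3.8]
gripper_width: 0.0358
```

Emit:
apply_moves:
  deltas: "1 -0.003 0 0.008 0 0 0; 1 0 0 0.007 0 0 0; 1 0 0 0 0 0 0; 1 0 0 0 0 0 0"

```text
clock: 22.75
eef_pos: [0.5349, -0.328, 0.1765]
ee_rot: [-3.137, -0.004, 1.639]
contact_force: [0.1, -0.4, -3.7]
gripper_width: 0.0354
```

Emit:
apply_moves:
  deltas: "1 0 0 0.002 0 0 0; 1 0 0 0 0 0 0; 1 0 0 0 0 0 0"

```text
clock: 23.05
eef_pos: [0.5351, -0.3282, 0.175]
ee_rot: [-3.138, -0.004, 1.639]
contact_force: [0.1, -0.2, -5.6]
gripper_width: 0.035
```

Emit:
apply_moves:
  deltas: "1 0 0 0.002 0 0 0; 1 0 0 0 0 0 0; 1 0 0 0 0 0 0"

```text
clock: 23.35
eef_pos: [0.535, -0.3281, 0.1728]
ee_rot: [-3.138, -0.004, 1.639]
contact_force: [0.5, -0.0, -5.0]
gripper_width: 0.0355
```

Emit:
apply_moves:
  deltas: "1 0 0 0.0015 0 0 0; 1 0 0 0 0 0 0; 1 0 0 0 0 0 0"

```text
clock: 23.65
eef_pos: [0.5353, -0.3284, 0.1724]
ee_rot: [-3.138, -0.003, 1.639]
contact_force: [-3.1, 1.2, 4.4]
gripper_width: 0.0351
```

Emit:
apply_moves:
  deltas: "1 0 0 0.001 0 0 0; 1 0 0 0 0 0 0; 1 0 0 0 0 0 0"

```text
clock: 23.95
eef_pos: [0.5354, -0.3286, 0.1724]
ee_rot: [-3.139, -0.002, 1.639]
contact_force: [-5.1, 2.5, 11.0]
gripper_width: 0.0356
```

Seated: the force reversed to +11 N at the floor height expected, still held. Releasing and withdrawing upwards.

Emit:
apply_moves:
  deltas: "1 0 0 -0.0015 0 0 0; 0 0 0 0 0 0 0; 0 0 0 0 0 0 0; 0 0 0 0 0 0 0; 0 0 0 0 0 0 0; 0 0 0 0 0 0 0; 0 0 0 0 0 0 0; 0 0 0 0 0 0 0"

```text
clock: 24.75
eef_pos: [0.5351, -0.3281, 0.1718]
ee_rot: [-3.138, -0.004, 1.639]
contact_force: [0.3, 0.3, -0.3]
gripper_width: 0.0867
```

Emit:
apply_moves:
  deltas: "0 0 0 -0.04 0 0 0; 0 0 0 -0.05 0 0 0; 0 0 0 -0.05 0 0 0; 0 0 0.04 0 0 0 0; 0 0.04 0.03 0 0 0 0; 0 0.05 0 0 0 0 0; 0 0 0 0 0 0 0; 0 0 0 0 0 0 0"

```text
clock: 25.55
eef_pos: [0.5996, -0.2328, 0.312]
ee_rot: [-3.138, -0.003, 1.642]
contact_force: [0.5, -1.1, -0.3]
gripper_width: 0.093
```

Run:
```python
from h import *
i=[snap(n,'f_'+n)['img'][:,:,::-1] for n in('scene','side')]
cv2.imwrite('pics/f.png',np.hstack([cv2.resize(i[0][140:240,170:270],(400,400),interpolation=cv2.INTER_CUBIC),cv2.resize(i[1][80:300,220:440],(400,400),interpolation=cv2.INTER_CUBIC)]))
s=r.sense();print(s['eef_pos'],s['contact_force'],s['gripper_width'],s['clock'])
```

```text
[ 0.59924394 -0.23474744  0.31225028] [-0.00463498 -0.85694524  0.97915365] 0.0930247522120765 25.65
```

View pics/f.png

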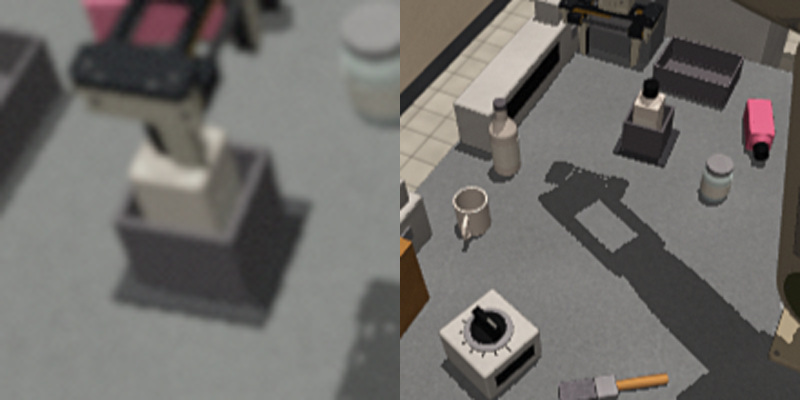

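The bottle stands upright and seated in the holder, gripper clear; mug, jar, tall bottle and brush look unmoved. Last, I compare the dial and bystander patches numerically, then hand in.

Run:
```python
from h import *
g=lambda n:np.load('pics/%s.npz'%n)['img'].astype(int)
u,f,d=g('u_side'),g('f_side'),g('d0')
print('dial diff now-vs-after-turn',abs(u-f)[240:280,250:290].mean(),'vs start',abs(d-f)[240:280,250:290].mean())
for n,(x,y) in dict(mug=(259,195),jar=(395,178),brush=(335,293),tall=(278,160)).items(): print(n,abs(d-f)[y-15:y+15,x-15:x+15].mean())
c=dict(np.load('pics/f_side.npz'));print(px2w(c,220+(651-400)*.55,80+86*.55,.184))
r.sign_off()
```

```text
dial diff now-vs-after-turn 0.9695833333333334 vs start 9.204375
mug 0.9048148148148148
jar 0.9037037037037037
brush 0.9177777777777778
tall 10.085925925925926
[ 0.53019266 -0.31899117  0.184     ]
the job is handed in; nothing more can be done
```

I finished all three steps in order and handed the job in at about 26 s of the 72 s allowed. The hand-in gives no verdict.

- **Dial:** I turned it about 109° anticlockwise in one grasp until the stop pushed back (moment jumped to -0.9 N m). The tick lined up with the long off mark, and the final side picture matches the earlier side view taken after the turn.
- **Standing the bottle:** I gripped it with the tool tilted back 25°, turned it 90° and set it down at about (0.57, 0.10). After release it stood free and upright in both camera views.
- **Into the holder:** I took hold of it again by the cap and lowered it in. The force reversed to +11 N at the expected floor height while it was still held. I then released it and moved the arm clear.

**Last checks:**
- The final pictures show the bottle upright and seated in the holder, with the gripper touching nothing.
- The cap measures about (0.530, -0.319) against the holder centre at (0.534, -0.328). That is roughly 10 mm off, inside the 25 mm limit and about what I can read from that picture.
- The mug, jar and brush look the same pixel for pixel as at the start.
- **One check disagreed:** the patch around the tall bottle changed. The gripper stood next to it in the first picture, so that is probably the cause. The arm never worked near the tall bottle and it looks in place.

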